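# Build the cell strainer tower

## Robot

A 7-joint arm with a two-finger parallel gripper is mounted at the origin on the work surface. World frame = base frame: x ahead of the robot, y to its left, z up, the work surface at z = 0. Lengths are in m, angles in rad, forces in N, time in s.
With the tool pointing down it reaches from about 0.4 to 0.9 m from the base axis. Payload 5.5 kg.
Tool frame: the origin (TCP) lies on the centre line of the jaws, within the pads' length; the fingertips stand 11 mm ahead of it and the grasp point (between the pads) lies 8 mm behind it; z points along the fingers, x is the direction in which the jaws open and shut, and the axes are right-handed (so a half turn about z gives the same grasp; the last joint's range is limited). The gripper opens to 85 mm and grips with 20 to 120 N. Pads are 22 mm wide; open, the fingers measure 114 mm over their backs; the gripper's body (76 mm by 85 mm) begins 54 mm behind the grasp point. The pads swing forward as they close: fully open they stand 13 mm farther back than shut.
Start: joints at [1.513, 0.501, -0.427, 1.55, 0.221, 1.138, -0.21], TCP at [0.205, -0.617, 0.242] pointing down, gripper open.
Joint ranges: [-2.88, 2.88], [-0.31, 2.03], [-1.54, 1.56], [0.2, 2.42], [-1.41, 4.55], [0.19, 2.02], [-2.57, 2.57]. Speed limits (rad/s): [2.57, 2.57, 3.14, 3.14, 3.14, 3.14, 3.14].

## Interface

Orientations are given as a unit quaternion [x, y, z, w].
In Python, from bench import manip, imaging gives the robot as it stands.
- The arm moves only by the tool apply_moves, never from a script. Its argument "moves" is a list of rows, each an object of numbers: "tx", "ty", "tz": the shift along the tool's x, y, z in mm; "turn": the turn about the tool's z in degrees; "hand": the closure in counts, from 0 (fully open) to 255 (shut). In form: [{"tx": .., "ty": .., "tz": .., "turn": .., "hand": ..}, ...]. A call has 1 to 20 rows; each row is the pose to reach, as a shift and turn from the pose measured when the call began, along the tool's axes at that moment; what a row does not reach only later rows make up. A row lasts 1/12 s, in which the tool goes at most 41.7 mm and 7.16 degrees, less where a joint would pass 70% of its speed; a pose out of reach is approached as far as the arm can. A call with a gripper value outside its range is refused whole. The fingers move at their own pace and stop on an object; "squeeze" is the grip in N (left out, the last holds). Time passes only in rows, so rows that repeat a pose let the fingers close. It gives the time, the measured TCP pose, the force and the opening at its end, in the units of the state.
- manip.sense(): the state, without advancing time (a new reading comes with each control period).
- imaging.grab_frame(name): name is "side" or "top" or "wrist"; returns a dict with "img" (420x560x3 uint8, blue, green, red), "vfov" (degrees; the focal length in pixels is half the picture's height over the tangent of half this angle, whatever the lens; pixels are square), "cx", "cy" (the principal point, pixels), "dist" ([k1, k2, p1, p2, k3] as OpenCV has them; the pictures are not rectified), "eye" and "orientation" of the camera in the world. Camera axes: x right, y up, looking along -z (the intrinsics and any distortion apply to the point x, -y, -z); pixel columns grow to the right and rows downward; lengths in m; the calibration is good to about 2 mm. A picture is of the moment at which its call begins. There is no depth.
- manip.hand_in(): hands the job in, once; it reports no verdict.
Trained networks look in the newest picture that a camera, given by its name, has taken for a name from the list of things; names that differ only in an ending like _2 or _b are one class to them, and where a whole thing is asked for, a point or a joint stands for the part that bears it (a point fixed in the world has none). Each returns a list of dicts, best first, with "confidence" (0 to 1); they miss things now and then, are a little off and sometimes report something else, mostly with a low value. They report only what shows in the picture. A call takes as long as a camera call. They do not tell look-alikes from the thing itself.
- imaging.spot_in(camera, query): "pixel" ([column, row] in pixels, amid what is visible of it).
- imaging.outline_of(camera, query): "mask" (420x560 bool, what is visible of it) and "pixel" ([column, row] in pixels, amid what is visible of it).
- imaging.landmark_of(camera, query): "pixel" ([column, row] in pixels: a listed point, or the origin of a listed thing).
The state is a dict: "time_s": time; "joint_pos": joint angles; "qd": joint speeds; "tau": joint torques, N m; "position": TCP position; "tool_rot": TCP orientation; "contact_force": force on the tool from outside, world axes, zero at the start; "wrist_torque": the same for the moment, N m; "grip_width": finger opening in m.
Only numpy, scipy, OpenCV 4.12 (cv2) and the standard library are available. Lean on these libraries where they do the work, as an engineer would, in place of code of your own. Each camera call takes 0.05 s, during which the arm holds its last target. There are 200 camera calls.

## Task

Build the strainer tower on the steel collecting cup: first the blue strainer, then the white one on it, then the yellow one, and last the lid with the red knob, each set down upright (not dropped) and fully seated in the one below before the next. Leave the green strainer, the dishes, the tape, the jar and the slide box where they are, and let go of the finished tower.

Things in the scene. Friction and masses are not known exactly. Their poses are not given: they have to be found in the camera images.
- blue_mid (a point): Blue strainer: plastic ring with mesh floor, open top up, 44 tall. Body 58 outside, 38 tall, wall 4 (bore 50); foot below it 44 wide (taper to 40), 6 long. The foot drops into the bore of the part below (3 play all round), the body rests on its rim: adds 38 to the stack. 40 to 85 g. Grip across the body. Point: on its axis, 22 above its underside; z up. Sizes in mm.
- white_mid (a point): White strainer: plastic ring with mesh floor, open top up, 44 tall. Body 58 outside, 38 tall, wall 4 (bore 50); foot below it 44 wide (taper to 40), 6 long. The foot drops into the bore of the part below (3 play all round), the body rests on its rim: adds 38 to the stack. 40 to 85 g. Grip across the body. Point: on its axis, 22 above its underside; z up. Sizes in mm.
- yellow_mid (a point): Yellow strainer: plastic ring with mesh floor, open top up, 44 tall. Body 58 outside, 38 tall, wall 4 (bore 50); foot below it 44 wide (taper to 40), 6 long. The foot drops into the bore of the part below (3 play all round), the body rests on its rim: adds 38 to the stack. 40 to 85 g. Grip across the body. Point: on its axis, 22 above its underside; z up. Sizes in mm.
- lid_mid (a point): Lid: grey disc 58 in diameter, 8 thick, with a red round knob on top, 22 in diameter and 30 tall, and a foot below like the strainers' (44 wide, 6 long); same fit. 44 tall in all, disc's top 14 above its underside. 40 to 85 g. Grip the knob. Point: on its axis, 22 above its underside (8 above the disc's top, in the knob); z up. Sizes in mm.
- cup_rim (a point): Collecting cup: steel, open-topped, 58 outside, wall 4 (bore 50), on an aluminium foot disc 90 in diameter, 6 thick; fixed to the bench, 40 tall in all. Point: centre of its rim, 40 above the bench; z up. A strainer seated on it has its underside 6 below this point. Sizes in mm.
- green_mid (a point): Green strainer, of the same shape and size as the others. Not needed: it must be left where it stands. This point is on its axis, 22 above its underside. Sizes in mm.
- dishes_mid (a point): Two clear culture dishes stacked, pink disc on top, 91 in diameter, 31 tall in all; a bystander. This point is on the axis, half-way up. Sizes in mm.
- tape_mid (a point): Roll of red tape lying flat, 60 outside diameter, 19 tall; a bystander. This point is on its axis, half-way up. Sizes in mm.
- jar_mid (a point): Small amber jar with a black cap, 38 in diameter, 55 tall; a bystander. This point is on its axis, half-way up. Sizes in mm.
- slidebox_mid (a point): Cardboard box for slides with a white paper lid, 32 by 54, about 29 tall; a bystander. This point is at its centre, half-way up. Sizes in mm.
Things that resemble listed ones, but are neither listed nor needed, are in the scene too. Leave any pink look-alike of the part that bears lid_mid alone.

How it is judged:
By the outcome, as a careful person would: the job done as asked, in the order asked, and still so for the second after the job is handed in, with the robot touching nothing.
It also fails if it takes over 141 s, if anything falls off the work surface, if the arm or the gripper's body presses on something with over 40 N, if the wrist force passes 120 N, or if a joint passes its speed limit or range.

## Working session

There is one attempt and no reset: what is moved stays moved. The work goes in short steps, Python scripts to look and compute and a tool call to move; the robot and the scene stay as the last step left them, time stands still between calls to the robot, and variables do not carry over. Pictures are saved under pics/ and viewed, about 12 in all and at most 16, crops included, and the job is handed in when it is done.

Besides the shell and the picture viewer there is one more tool, called after ">>>" as name(argument=value, ...) on one line, values as JSON. apply_moves: Moves the arm, as the interface text tells. Its arguments: {"type":"object","properties":{"moves":{"type":"array","items":{"type":"object","properties":{"tx":{"type":"number"},"ty":{"type":"number"},"tz":{"type":"number"},"turn":{"type":"number"},"hand":{"type":"number"}}}},"squeeze":{"type":"number"}},"required":["moves"]}

```bash
mkdir -p pics
cat > h.py <<'E'
import numpy as np, cv2
from scipy.spatial.transform import Rotation as R
from bench import manip, imaging
def cam(f):
    h=f["img"].shape[0]; fl=h/2/np.tan(np.radians(f["vfov"])/2)
    K=np.array([[fl,0,f["cx"]],[0,fl,f["cy"]],[0,0,1.]])
    return K,np.array(f["dist"],float),R.from_quat(f["orientation"]).as_matrix(),np.array(f["eye"])
def ray(f,px):
    K,d,Rm,e=cam(f); p=cv2.undistortPoints(np.array([[px]],float),K,d)[0,0]
    v=Rm@np.array([p[0],-p[1],-1.]); return e,v/np.linalg.norm(v)
def atz(f,px,z):
    e,v=ray(f,px); return e+v*(z-e[2])/v[2]
def proj(f,P):
    K,d,Rm,e=cam(f); c=(np.atleast_2d(P)-e)@Rm; c=c*[1,-1,-1]
    return cv2.projectPoints(c,np.zeros(3),np.zeros(3),K,d)[0][:,0]
def tri(f1,p1,f2,p2):
    A=[];b=[]
    for f,p in((f1,p1),(f2,p2)):
        e,v=ray(f,p); M=np.eye(3)-np.outer(v,v); A.append(M); b.append(M@e)
    return np.linalg.lstsq(np.vstack(A),np.hstack(b),rcond=None)[0]
def totool(P,s=None):
    s=s or manip.sense(); return R.from_quat(s["tool_rot"]).inv().apply(np.array(P)-s["position"])*1000
E
python3 - <<'E'
from h import *
s=manip.sense(); print(s); 
F={c:imaging.grab_frame(c) for c in("side","top","wrist")}
for c in F: cv2.imwrite(f"pics/{c}0.png",F[c]["img"]); print(c,F[c]["eye"],F[c]["vfov"])
Z=dict(blue_mid=.022,white_mid=.022,yellow_mid=.022,lid_mid=.022,cup_rim=.04,green_mid=.022,dishes_mid=.0155,tape_mid=.0095,jar_mid=.0275,slidebox_mid=.0145)
for n,z in Z.items():
    for c in("top","side"):
        for r in imaging.landmark_of(c,n)[:3]:
            print(n,c,np.round(r["pixel"]),round(r["confidence"],2),atz(F[c],r["pixel"],z).round(3))
E
```

```text
{'time_s': 0.0, 'joint_pos': array([ 1.51324642,  0.50187704, -0.42680757,  1.55145468,  0.22081292,
        1.13830998, -0.21030914]), 'qd': array([-0.00207654, -0.00309841, -0.00032088,  0.00099603,  0.00011074,
       -0.001038  , -0.00107869]), 'tau': array([-1.03342427e-03, -5.69510686e+01, -5.81646770e+00, -2.80940437e+01,
        1.07061848e-02,  1.18464860e-02,  3.46143381e-06]), 'position': array([ 0.20467958, -0.61621572,  0.24124054]), 'tool_rot': array([ 8.10968578e-01, -5.85088865e-01, -7.85288541e-04, -6.08005779e-04]), 'contact_force': array([0.04916254, 0.23367546, 0.88664121]), 'wrist_torque': array([-0.00534179,  0.00715768, -0.0742199 ]), 'grip_width': 0.08521703759379218}
side [0.38495439 0.58983035 0.6372138 ] 53.857081486400865
top [ 0.46695069 -0.0122983   1.01654716] 50.459084166507864
wrist [ 0.27891552 -0.59317318  0.37307142] 59.77432223151339
blue_mid top [149. 286.] 0.7 [0.393 0.285 0.022]
blue_mid side [329. 368.] 0.93 [0.404 0.286 0.022]
white_mid top [418. 287.] 0.66 [ 0.403 -0.312  0.022]
white_mid side [379. 155.] 0.95 [ 0.397 -0.306  0.022]
yellow_m
[... 615 characters left out ...]
.022]
green_mid top [233. 258.] 0.64 [0.46  0.099 0.022]
green_mid side [318. 269.] 0.69 [0.464 0.097 0.022]
green_mid side [374. 154.] 0.18 [ 0.409 -0.309  0.022]
dishes_mid top [280. 164.] 0.87 [ 0.676 -0.001  0.016]
dishes_mid side [233. 216.] 0.97 [ 0.676 -0.001  0.015]
tape_mid top [284. 219.] 0.89 [ 0.551 -0.013  0.01 ]
tape_mid top [184. 171.] 0.64 [0.657 0.219 0.01 ]
tape_mid side [290. 223.] 0.91 [ 0.553 -0.021  0.009]
jar_mid top [123. 222.] 0.53 [0.536 0.349 0.027]
jar_mid side [231. 379.] 0.98 [0.544 0.348 0.027]
slidebox_mid top [430. 226.] 0.56 [ 0.541 -0.342  0.014]
slidebox_mid side [329. 144.] 0.64 [ 0.529 -0.33   0.014]
slidebox_mid side [204. 297.] 0.49 [0.65  0.211 0.014]
```

View pics/top0.png

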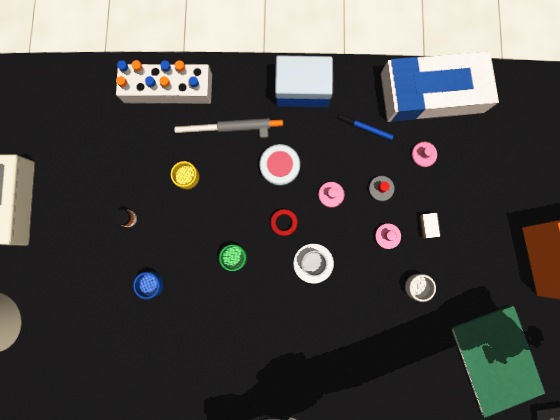

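View pics/side0.png

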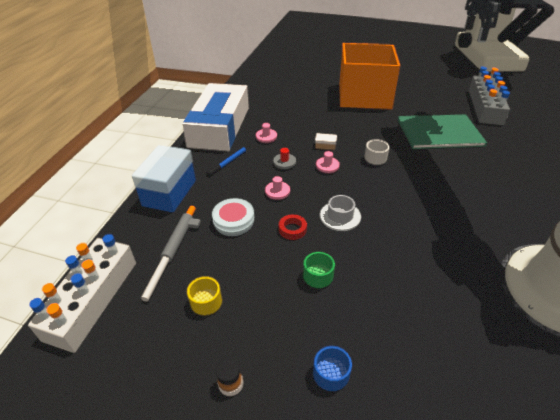

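The top view shows every part upright: blue at (148,285), white at (421,288), yellow at (184,175), the red-knob lid at (382,188), the cup at (313,263), and pink look-alike lids at (332,194), (388,236) and (425,153). The side view agrees. I'll start moving towards blue, going round the base and turning the tool so its x lies along world x.

>>> apply_moves(moves=[{"tx":-206,"ty":-332,"tz":0,"turn":-36,"hand":0},{"tx":-206,"ty":-332,"tz":0,"turn":-36,"hand":0},{"tx":-206,"ty":-332,"tz":0,"turn":-36,"hand":0},{"tx":-206,"ty":-332,"tz":0,"turn":-36,"hand":0},{"tx":-206,"ty":-332,"tz":0,"turn":-36,"hand":0},{"tx":-206,"ty":-332,"tz":0,"turn":-71.6,"hand":0},{"tx":-206,"ty":-332,"tz":0,"turn":-71.6,"hand":0},{"tx":-206,"ty":-332,"tz":0,"turn":-71.6,"hand":0},{"tx":-206,"ty":-332,"tz":0,"turn":-71.6,"hand":0},{"tx":-206,"ty":-332,"tz":0,"turn":-71.6,"hand":0},{"tx":-492,"ty":-474,"tz":0,"turn":-71.6,"hand":0},{"tx":-492,"ty":-474,"tz":0,"turn":-71.6,"hand":0},{"tx":-492,"ty":-474,"tz":0,"turn":-71.6,"hand":0},{"tx":-492,"ty":-474,"tz":0,"turn":-71.6,"hand":0},{"tx":-492,"ty":-474,"tz":0,"turn":-71.6,"hand":0},{"tx":-492,"ty":-474,"tz":0,"turn":-71.6,"hand":0},{"tx":-492,"ty":-474,"tz":0,"turn":-71.6,"hand":0},{"tx":-492,"ty":-474,"tz":0,"turn":-71.6,"hand":0},{"tx":-492,"ty":-474,"tz":0,"turn":-71.6,"hand":0},{"tx":-492,"ty":-474,"tz":0,"turn":-71.6,"hand":0}])

```text
time_s: 2.82
position: [0.4998, 0.0017, 0.2427]
tool_rot: [1.0, 0.002, 0.0, -0.0]
contact_force: [0.5, -0.5, 0.3]
grip_width: 0.0854
```

```bash
cat >> h.py <<'E'
def look(q,z,tag=None):
    f=imaging.grab_frame("wrist")
    if tag: cv2.imwrite(f"pics/{tag}.png",f["img"])
    s=manip.sense()
    print(q,"TCP",s["position"].round(4))
    for fn in(imaging.landmark_of,):
        for r in fn("wrist",q)[:3]:
            P=atz(f,r["pixel"],z); print(fn.__name__,np.round(r["pixel"],1),round(r["confidence"],2),P.round(4),totool(P,s).round(1))
    return f
E
python3 - <<'E'
from h import *
f=look("cup_rim",.04); look("green_mid",.022)
print(proj(f,[[.453,-.079,.04]]))
E
```

```text
cup_rim TCP [ 4.997e-01 -4.000e-04  2.424e-01]
call [230.2 261.9] 0.91 [ 0.4524 -0.0821  0.04  ] [-47.4  81.5 202.4]
green_mid TCP [ 0.4996 -0.0022  0.2421]
[[230.63876603 259.10968054]]
```

>>> apply_moves(moves=[{"tx":-100,"ty":-284,"tz":0,"hand":0},{"tx":-100,"ty":-284,"tz":0,"hand":0},{"tx":-100,"ty":-284,"tz":0,"hand":0},{"tx":-100,"ty":-284,"tz":90,"hand":0},{"tx":-100,"ty":-284,"tz":90,"hand":0},{"tx":-100,"ty":-284,"tz":90,"hand":0},{"tx":-100,"ty":-284,"tz":90,"hand":0},{"tx":-100,"ty":-284,"tz":90,"hand":0},{"tx":-100,"ty":-284,"tz":90,"hand":0},{"tx":-100,"ty":-284,"tz":90,"hand":0},{"tx":-100,"ty":-284,"tz":90,"hand":0},{"tx":-100,"ty":-284,"tz":90,"hand":0}])

```text
invalid input
```

Run:
```python
from h import *
f=look("blue_mid",.022,"wb")
r=imaging.outline_of("wrist","blue_mid")[0]; m=r["mask"]
# fit top-rim centre: compare predicted silhouette with mask
from scipy.optimize import minimize
print(r["confidence"],m.sum(), proj(f,[[.398,.286,.022]]))
t=np.linspace(0,2*np.pi,60)
def sil(x,y):
    P=np.array([[x+ r_*np.cos(a),y+r_*np.sin(a),z] for z,r_ in((.044,.029),(.006,.029),(0,.02)) for a in t])
    h=cv2.convexHull(proj(f,P).astype(np.float32)); M=np.zeros(m.shape,np.uint8); cv2.fillConvexPoly(M,h.astype(int),1); return M>0
c=lambda v: 1-(sil(*v)&m).sum()/max(1,(sil(*v)|m).sum())
o=minimize(c,[.398,.286],method="Nelder-Mead",options=dict(initial_simplex=[[.398,.286],[.408,.286],[.398,.296]]))
print(o.x,o.fun)
```

```text
blue_mid TCP [ 0.4996 -0.0024  0.2421]Traceback (most recent call last):
  File "<stdin>", line 3, in <module>
IndexError: list index out of range
```

View pics/wb.png

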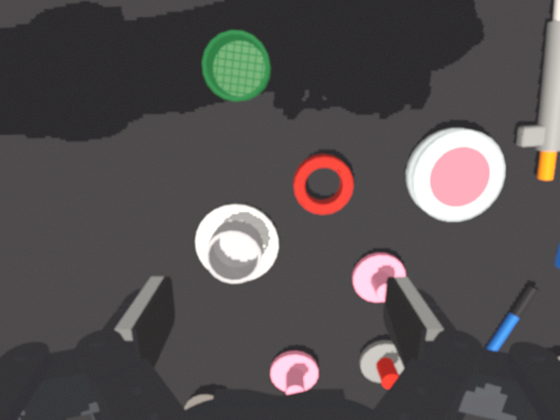

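>>> apply_moves(moves=[{"tx":-100,"ty":-286,"tz":0,"turn":0,"hand":0},{"tx":-100,"ty":-286,"tz":0,"turn":0,"hand":0},{"tx":-100,"ty":-286,"tz":0,"turn":0,"hand":0},{"tx":-100,"ty":-286,"tz":0,"turn":0,"hand":0},{"tx":-100,"ty":-286,"tz":0,"turn":0,"hand":0},{"tx":-100,"ty":-286,"tz":90,"turn":0,"hand":0},{"tx":-100,"ty":-286,"tz":90,"turn":0,"hand":0},{"tx":-100,"ty":-286,"tz":90,"turn":0,"hand":0},{"tx":-100,"ty":-286,"tz":90,"turn":0,"hand":0},{"tx":-100,"ty":-286,"tz":90,"turn":0,"hand":0},{"tx":-100,"ty":-286,"tz":90,"turn":0,"hand":0},{"tx":-100,"ty":-286,"tz":90,"turn":0,"hand":0}])

```text
time_s: 4.17
position: [0.4019, 0.2832, 0.1529]
tool_rot: [1.0, -0.003, 0.001, 0.0]
contact_force: [0.1, -0.7, 0.4]
grip_width: 0.0856
```

```bash
cat >> h.py <<'E'
from scipy.optimize import minimize
STR=((.044,.029),(.006,.029),(0,.02))
t_=np.linspace(0,2*np.pi,60)
def fit(f,m,x0,prof=STR,zb=0.):
    def sil(v):
        P=np.array([[v[0]+r_*np.cos(a),v[1]+r_*np.sin(a),z+zb] for z,r_ in prof for a in t_])
        h=cv2.convexHull(proj(f,P).astype(np.float32)); M=np.zeros(m.shape,np.uint8); cv2.fillConvexPoly(M,h.round().astype(int),1); return M>0
    c=lambda v:1-(sil(v)&m).sum()/max(1,(sil(v)|m).sum())
    x,y=x0; o=minimize(c,x0,method="Nelder-Mead",options=dict(initial_simplex=[[x,y],[x+.008,y],[x,y+.008]]))
    return o.x.round(4),round(o.fun,3)
def lookfit(q,x0,tag=None,prof=STR,zb=0.,cam="wrist"):
    f=look(q,.022+zb,tag) if cam=="wrist" else imaging.grab_frame(cam)
    for r in imaging.outline_of(cam,q)[:2]:
        x,e=fit(f,r["mask"],x0,prof,zb); print("fit",cam,np.round(r["pixel"]),round(r["confidence"],2),x,e,totool([*x,.022+zb]).round(1))
E
python3 - <<'E'
from h import *
lookfit("blue_mid",[.398,.286],"wb2")
lookfit("blue_mid",[.398,.286],cam="top")
lookfit("blue_mid",[.398,.286],cam="side")
E
```

```text
blue_mid TCP [0.4022 0.283  0.153 ]
call [274.5 197.5] 0.9 [0.3999 0.2866 0.022 ] [ -2.5  -3.7 131. ]
fit wrist [275. 204.] 0.58 [0.3996 0.2852] 0.036 [ -2.8  -2.2 131.1]
fit top [149. 286.] 0.74 [0.3956 0.2862] 0.087 [ -6.2  -2.8 130.8]
fit top [422. 286.] 0.47 [0.398 0.286] 1.0 [ -3.8  -2.7 130.8]
fit side [330. 365.] 0.69 [0.3994 0.2871] 0.045 [ -1.8  -3.4 130.6]
```

>>> apply_moves(squeeze=30, moves=[{"tx":-2.5,"ty":-3,"tz":40,"turn":0,"hand":0},{"tx":-2.5,"ty":-3,"tz":75,"turn":0,"hand":0},{"tx":-2.5,"ty":-3,"tz":105,"turn":0,"hand":0},{"tx":-2.5,"ty":-3,"tz":125,"turn":0,"hand":0},{"tx":-2.5,"ty":-3,"tz":133,"turn":0,"hand":0},{"tx":-2.5,"ty":-3,"tz":133,"turn":0,"hand":0},{"tx":-2.5,"ty":-3,"tz":133,"turn":0,"hand":0},{"tx":-2.5,"ty":-3,"tz":133,"turn":0,"hand":255},{"tx":-2.5,"ty":-3,"tz":133,"turn":0,"hand":255},{"tx":-2.5,"ty":-3,"tz":133,"turn":0,"hand":255},{"tx":-2.5,"ty":-3,"tz":133,"turn":0,"hand":255},{"tx":-2.5,"ty":-3,"tz":133,"turn":0,"hand":255},{"tx":-2.5,"ty":-3,"tz":133,"turn":0,"hand":255},{"tx":-2.5,"ty":-3,"tz":133,"turn":0,"hand":255},{"tx":-2.5,"ty":-3,"tz":133,"turn":0,"hand":255},{"tx":-2.5,"ty":-3,"tz":133,"turn":0,"hand":255},{"tx":-2.5,"ty":-3,"tz":133,"turn":0,"hand":255}])

```text
time_s: 5.93
position: [0.3998, 0.2873, 0.0213]
tool_rot: [1.0, -0.002, 0.002, -0.0]
contact_force: [-0.1, -0.7, 6.8]
grip_width: 0.0571
```

>>> apply_moves(moves=[{"tx":0,"ty":0,"tz":-30,"turn":0,"hand":255},{"tx":0,"ty":0,"tz":-65,"turn":0,"hand":255},{"tx":0,"ty":0,"tz":-100,"turn":0,"hand":255},{"tx":0,"ty":0,"tz":-120,"turn":0,"hand":255},{"tx":52,"ty":366,"tz":-120,"turn":0,"hand":255},{"tx":52,"ty":366,"tz":-120,"turn":0,"hand":255},{"tx":52,"ty":366,"tz":-120,"turn":0,"hand":255},{"tx":52,"ty":366,"tz":-120,"turn":0,"hand":255},{"tx":52,"ty":366,"tz":-120,"turn":0,"hand":255},{"tx":52,"ty":366,"tz":-120,"turn":0,"hand":255},{"tx":52,"ty":366,"tz":-120,"turn":0,"hand":255},{"tx":52,"ty":366,"tz":-120,"turn":0,"hand":255},{"tx":52,"ty":366,"tz":-120,"turn":0,"hand":255},{"tx":52,"ty":366,"tz":-120,"turn":0,"hand":255},{"tx":52,"ty":366,"tz":-120,"turn":0,"hand":255},{"tx":52,"ty":366,"tz":-120,"turn":0,"hand":255},{"tx":52,"ty":366,"tz":-120,"turn":0,"hand":255},{"tx":52,"ty":366,"tz":-90,"turn":0,"hand":255},{"tx":52,"ty":366,"tz":-80,"turn":0,"hand":255},{"tx":52,"ty":366,"tz":-80,"turn":0,"hand":255}])

```text
time_s: 7.6
position: [0.4476, -0.0773, 0.0993]
tool_rot: [1.0, -0.001, -0.001, -0.001]
contact_force: [-0.4, -0.2, -1.3]
grip_width: 0.057
```

Run:
```python
from h import *
s=manip.sense();print(s["position"],s["contact_force"],s["grip_width"])
f=imaging.grab_frame("wrist"); cv2.imwrite("pics/wc.png",f["img"])
for q in("cup_rim","blue_mid"):
    for r in imaging.landmark_of("wrist",q)[:2]: print(q,np.round(r["pixel"]),r["confidence"],atz(f,r["pixel"],.04 if q[0]=="c" else s["position"][2]+.001))
for c in("top","side"):
    g=imaging.grab_frame(c); cv2.imwrite(f"pics/{c}1.png",g["img"])
    for r in imaging.outline_of(c,"blue_mid")[:1]: print(c,fit(g,r["mask"],[.4525,-.08],STR,s["position"][2]-.0213),r["confidence"])
    for r in imaging.landmark_of(c,"cup_rim")[:1]: print(c,atz(g,r["pixel"],.04),r["confidence"])
```

```text
[ 0.44763031 -0.07727253  0.09934915] [-0.40451465 -0.23449591 -1.26351968] 0.05702489580095018
blue_mid [280. 296.] 0.59 [ 0.44914318 -0.07905945  0.10034915]
side (array([ 0.4498, -0.0834]), np.float64(0.071)) 0.94
side [ 0.4538147  -0.07684124  0.04      ] 0.65
```

View pics/wc.png

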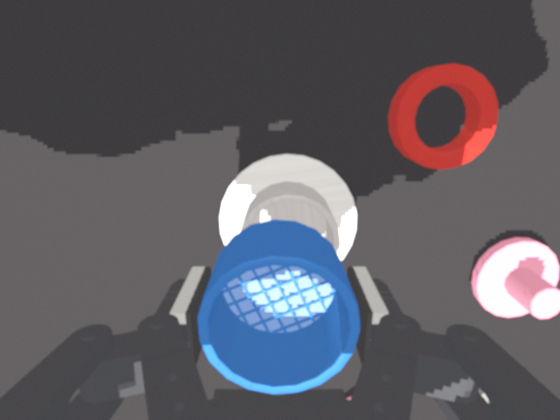

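The blue part is held upright, centred between the pads at about (280,296). The cup's foot disc shows above it, spanning columns 218–357. I'll fit that disc to locate the cup.

```bash
cat >> h.py <<'E'
def cupfit(f,x0=(.4525,-.08),rmax=218):
    hsv=cv2.cvtColor(f["img"],cv2.COLOR_BGR2HSV)
    m=((hsv[...,2]>120)&(hsv[...,1]<60)).astype(np.uint8); n,l=cv2.connectedComponents(m)
    p=proj(f,[[*x0,.006]])[0]; best=max(range(1,n),key=lambda k:(l[:rmax,180:400]==k).sum())
    m=(l==best)
    m=cv2.drawContours(np.zeros_like(l,np.uint8),cv2.findContours(m.astype(np.uint8),0,1)[0],-1,1,-1)>0
    C=cv2.findContours(m.astype(np.uint8),0,1)[0]; c=max(C,key=len)[:,0].astype(float); c=c[c[:,1]<rmax]
    def cost(v):
        P=np.array([[v[0]+.045*np.cos(a),v[1]+.045*np.sin(a),z] for z in(.0,.006) for a in np.linspace(0,2*np.pi,180)])
        h=cv2.convexHull(proj(f,P).astype(np.float32))
        return np.mean([min(abs(cv2.pointPolygonTest(h,tuple(q),True)),8) for q in c])
    o=minimize(cost,x0,method="Nelder-Mead",options=dict(initial_simplex=[x0,[x0[0]+.006,x0[1]],[x0[0],x0[1]+.006]]))
    return o.x.round(4),o.fun,len(c)
def bluefit(f,s,q="blue_mid",off=.0213):
    for r in imaging.outline_of("wrist",q)[:1]: print(q,"held",fit(f,r["mask"],s["position"][:2],STR,s["position"][2]-off),r["confidence"])
E
python3 - <<'E'
from h import *
f=imaging.grab_frame("wrist"); s=manip.sense(); print(s["position"])
print(cupfit(f)); bluefit(f,s)
E
```

```text
[ 0.4501046  -0.07916717  0.10157688]
(array([ 0.4539, -0.0808]), np.float64(0.4584861305185082), 195)
blue_mid held (array([ 0.4511, -0.0816]), np.float64(0.042)) 0.6
```

>>> apply_moves(moves=[{"tx":2.8,"ty":-0.8,"tz":10,"turn":0,"hand":255},{"tx":2.8,"ty":-0.8,"tz":25,"turn":0,"hand":255},{"tx":2.8,"ty":-0.8,"tz":33,"turn":0,"hand":255},{"tx":2.8,"ty":-0.8,"tz":33,"turn":0,"hand":255},{"tx":2.8,"ty":-0.8,"tz":33,"turn":0,"hand":255},{"tx":2.8,"ty":-0.8,"tz":33,"turn":0,"hand":255}])

```text
time_s: 8.65
position: [0.4531, -0.0781, 0.0686]
tool_rot: [1.0, -0.002, 0.002, -0.0]
contact_force: [0.8, -0.8, -1.2]
grip_width: 0.0569
```

Run:
```python
from h import *
f=imaging.grab_frame("wrist"); s=manip.sense(); print(s["position"],s["contact_force"])
print(cupfit(f,rmax=190)); bluefit(f,s)
```

```text
[ 0.45331214 -0.07818387  0.06879621] [-0.18838293  0.67927249 -1.08380528]
(array([ 0.4541, -0.081 ]), np.float64(0.2759481039049867), 127)
blue_mid held (array([ 0.454 , -0.0801]), np.float64(0.039)) 0.73
```

>>> apply_moves(moves=[{"tx":0,"ty":0.5,"tz":4,"turn":0,"hand":255},{"tx":0,"ty":0.5,"tz":7,"turn":0,"hand":255},{"tx":0,"ty":0.5,"tz":10,"turn":0,"hand":255},{"tx":0,"ty":0.5,"tz":12,"turn":0,"hand":255},{"tx":0,"ty":0.5,"tz":14,"turn":0,"hand":255},{"tx":0,"ty":0.5,"tz":14,"turn":0,"hand":255},{"tx":0,"ty":0.5,"tz":14,"turn":0,"hand":255}])

```text
time_s: 9.33
position: [0.4533, -0.0789, 0.0553]
tool_rot: [1.0, -0.002, 0.002, 0.0]
contact_force: [-2.2, 0.3, 7.6]
grip_width: 0.057
```

>>> apply_moves(moves=[{"tx":0,"ty":0,"tz":0,"turn":0,"hand":0},{"tx":0,"ty":0,"tz":0,"turn":0,"hand":0},{"tx":0,"ty":0,"tz":0,"turn":0,"hand":0},{"tx":0,"ty":0,"tz":0,"turn":0,"hand":0},{"tx":0,"ty":0,"tz":0,"turn":0,"hand":0},{"tx":0,"ty":0,"tz":0,"turn":0,"hand":0},{"tx":0,"ty":0,"tz":-20,"turn":0,"hand":0},{"tx":0,"ty":0,"tz":-50,"turn":0,"hand":0},{"tx":0,"ty":0,"tz":-90,"turn":0,"hand":0},{"tx":0,"ty":0,"tz":-130,"turn":0,"hand":0},{"tx":0,"ty":0,"tz":-130,"turn":0,"hand":0},{"tx":0,"ty":0,"tz":-130,"turn":0,"hand":0},{"tx":0,"ty":0,"tz":-130,"turn":0,"hand":0}])

```text
time_s: 10.42
position: [0.4523, -0.0793, 0.1851]
tool_rot: [1.0, -0.003, 0.002, 0.001]
contact_force: [-1.5, 1.0, -0.8]
grip_width: 0.0855
```

Run:
```python
from h import *
lookfit("blue_mid",[.454,-.080],"wb3",zb=.034)
lookfit("blue_mid",[.454,-.080],zb=.034,cam="side")
```

```text
blue_mid TCP [ 0.4518 -0.0791  0.1844]
call [280.4 207.1] 0.89 [ 0.455 -0.083  0.056] [  3.    3.8 128.4]
fit wrist [280. 208.] 0.72 [ 0.4539 -0.0806] 0.035 [  2.1   2.  128. ]
fit side [342. 194.] 0.75 [ 0.4529 -0.0795] 0.074 [  0.7   1.1 128.2]
```

View pics/wb3.png

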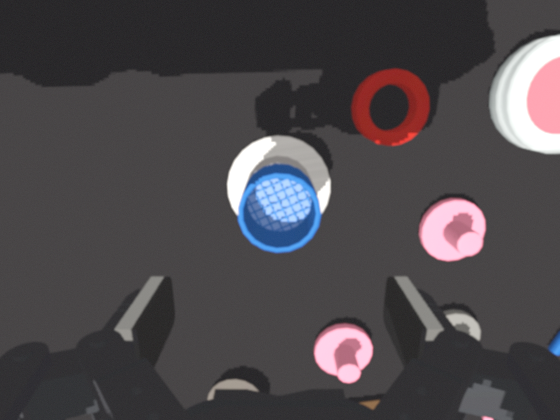

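Blue is seated upright and centred on the cup, at pixel (280,208). White is next.

>>> apply_moves(moves=[{"tx":-52,"ty":230,"tz":0,"turn":0,"hand":0},{"tx":-52,"ty":230,"tz":0,"turn":0,"hand":0},{"tx":-52,"ty":230,"tz":0,"turn":0,"hand":0},{"tx":-52,"ty":230,"tz":0,"turn":0,"hand":0},{"tx":-52,"ty":230,"tz":32,"turn":0,"hand":0},{"tx":-52,"ty":230,"tz":32,"turn":0,"hand":0},{"tx":-52,"ty":230,"tz":32,"turn":0,"hand":0},{"tx":-52,"ty":230,"tz":32,"turn":0,"hand":0},{"tx":-52,"ty":230,"tz":32,"turn":0,"hand":0},{"tx":-52,"ty":230,"tz":32,"turn":0,"hand":0},{"tx":-52,"ty":230,"tz":32,"turn":0,"hand":0},{"tx":-52,"ty":230,"tz":32,"turn":0,"hand":0}])

```text
time_s: 11.67
position: [0.3998, -0.3071, 0.1524]
tool_rot: [1.0, -0.001, 0.001, -0.0]
contact_force: [0.7, -0.7, 0.4]
grip_width: 0.0855
```

Run:
```python
from h import *
lookfit("white_mid",[.4,-.309],"ww")
```

```text
white_mid TCP [ 0.3997 -0.3074  0.1523]
call [283.7 217.2] 0.71 [ 0.4048 -0.3189  0.022 ] [  4.9  11.6 130.4]
fit wrist [285. 219.] 0.92 [ 0.4047 -0.3165] 0.029 [  5.    8.7 130.3]
```

>>> apply_moves(moves=[{"tx":5,"ty":9,"tz":40,"turn":0,"hand":0},{"tx":5,"ty":9,"tz":75,"turn":0,"hand":0},{"tx":5,"ty":9,"tz":105,"turn":0,"hand":0},{"tx":5,"ty":9,"tz":125,"turn":0,"hand":0},{"tx":5,"ty":9,"tz":132,"turn":0,"hand":0},{"tx":5,"ty":9,"tz":132,"turn":0,"hand":0},{"tx":5,"ty":9,"tz":132,"turn":0,"hand":0},{"tx":5,"ty":9,"tz":132,"turn":0,"hand":255},{"tx":5,"ty":9,"tz":132,"turn":0,"hand":255},{"tx":5,"ty":9,"tz":132,"turn":0,"hand":255},{"tx":5,"ty":9,"tz":132,"turn":0,"hand":255},{"tx":5,"ty":9,"tz":132,"turn":0,"hand":255},{"tx":5,"ty":9,"tz":132,"turn":0,"hand":255},{"tx":5,"ty":9,"tz":132,"turn":0,"hand":255},{"tx":5,"ty":9,"tz":132,"turn":0,"hand":255},{"tx":5,"ty":9,"tz":132,"turn":0,"hand":255},{"tx":5,"ty":9,"tz":132,"turn":0,"hand":255}])

```text
time_s: 13.23
position: [0.4055, -0.3177, 0.0221]
tool_rot: [1.0, -0.002, 0.002, 0.001]
contact_force: [-1.6, 0.9, 7.1]
grip_width: 0.058
```

>>> apply_moves(moves=[{"tx":0,"ty":0,"tz":-30,"turn":0,"hand":255},{"tx":0,"ty":0,"tz":-65,"turn":0,"hand":255},{"tx":0,"ty":0,"tz":-100,"turn":0,"hand":255},{"tx":0,"ty":0,"tz":-140,"turn":0,"hand":255},{"tx":47.5,"ty":-239,"tz":-150,"turn":0,"hand":255},{"tx":47.5,"ty":-239,"tz":-150,"turn":0,"hand":255},{"tx":47.5,"ty":-239,"tz":-150,"turn":0,"hand":255},{"tx":47.5,"ty":-239,"tz":-150,"turn":0,"hand":255},{"tx":47.5,"ty":-239,"tz":-150,"turn":0,"hand":255},{"tx":47.5,"ty":-239,"tz":-150,"turn":0,"hand":255},{"tx":47.5,"ty":-239,"tz":-150,"turn":0,"hand":255},{"tx":47.5,"ty":-239,"tz":-150,"turn":0,"hand":255},{"tx":47.5,"ty":-239,"tz":-130,"turn":0,"hand":255},{"tx":47.5,"ty":-239,"tz":-118,"turn":0,"hand":255},{"tx":47.5,"ty":-239,"tz":-118,"turn":0,"hand":255},{"tx":47.5,"ty":-239,"tz":-118,"turn":0,"hand":255},{"tx":47.5,"ty":-239,"tz":-118,"turn":0,"hand":255}])

```text
time_s: 14.65
position: [0.4534, -0.0792, 0.1399]
tool_rot: [1.0, -0.002, 0.002, 0.001]
contact_force: [-0.7, -0.2, -0.2]
grip_width: 0.0581
```

Run:
```python
from h import *
f=imaging.grab_frame("wrist"); cv2.imwrite("pics/ww2.png",f["img"]); s=manip.sense(); print(s["position"],s["contact_force"])
print(cupfit(f,rmax=190)); bluefit(f,s,"white_mid",.0221)
g=imaging.grab_frame("side")
for r in imaging.outline_of("side","white_mid")[:1]: print("side",fit(g,r["mask"],s["position"][:2],STR,s["position"][2]-.0221),r["confidence"])
```

```text
[ 0.45370413 -0.07907708  0.14015248] [-0.31427689 -0.28938095 -1.66341522]
(array([ 0.4536, -0.0814]), np.float64(2.7597623321949354), 213)
white_mid held (array([ 0.4542, -0.0784]), np.float64(0.048)) 0.89
side (array([ 0.4534, -0.0773]), np.float64(0.055)) 0.78
```

View pics/ww2.png

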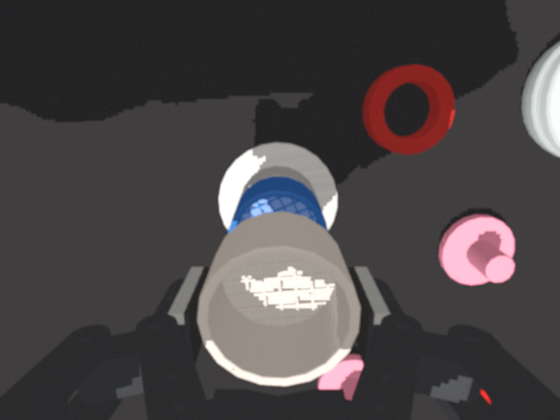

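White is held upright over the blue, roughly concentric, about 2 mm out in y.

>>> apply_moves(moves=[{"tx":0,"ty":2,"tz":12,"turn":0,"hand":255},{"tx":0,"ty":2,"tz":24,"turn":0,"hand":255},{"tx":0,"ty":2,"tz":33,"turn":0,"hand":255},{"tx":0,"ty":2,"tz":33,"turn":0,"hand":255},{"tx":0,"ty":2,"tz":33,"turn":0,"hand":255},{"tx":0,"ty":2,"tz":33,"turn":0,"hand":255}])

```text
time_s: 15.35
position: [0.4541, -0.0807, 0.1073]
tool_rot: [1.0, -0.002, 0.002, 0.001]
contact_force: [0.5, -0.2, 0.3]
grip_width: 0.0579
```

Run:
```python
from h import *
f=imaging.grab_frame("wrist"); s=manip.sense(); print(s["position"],s["contact_force"])
print(cupfit(f,rmax=180)); bluefit(f,s,"white_mid",.0221)
```

```text
[ 0.45431615 -0.0807373   0.10748247] [ 0.13218051 -0.0131193  -0.61258361]
(array([ 0.4539, -0.0809]), np.float64(0.33310341765660245), 125)
white_mid held (array([ 0.4549, -0.0799]), np.float64(0.042)) 0.73
```

Within 1 mm, so I'll lower by 13.5 mm.

>>> apply_moves(moves=[{"tx":-0.7,"ty":0.5,"tz":4,"turn":0,"hand":255},{"tx":-0.7,"ty":0.5,"tz":7,"turn":0,"hand":255},{"tx":-0.7,"ty":0.5,"tz":10,"turn":0,"hand":255},{"tx":-0.7,"ty":0.5,"tz":12,"turn":0,"hand":255},{"tx":-0.7,"ty":0.5,"tz":14,"turn":0,"hand":255},{"tx":-0.7,"ty":0.5,"tz":14,"turn":0,"hand":255},{"tx":-0.7,"ty":0.5,"tz":14,"turn":0,"hand":255}])

```text
time_s: 16.03
position: [0.4537, -0.0814, 0.094]
tool_rot: [1.0, -0.002, 0.003, 0.002]
contact_force: [-3.4, -0.6, 8.6]
grip_width: 0.0582
```

>>> apply_moves(moves=[{"tx":0,"ty":0,"tz":0,"turn":0,"hand":0},{"tx":0,"ty":0,"tz":0,"turn":0,"hand":0},{"tx":0,"ty":0,"tz":0,"turn":0,"hand":0},{"tx":0,"ty":0,"tz":0,"turn":0,"hand":0},{"tx":0,"ty":0,"tz":0,"turn":0,"hand":0},{"tx":0,"ty":0,"tz":0,"turn":0,"hand":0},{"tx":0,"ty":0,"tz":-20,"turn":0,"hand":0},{"tx":0,"ty":0,"tz":-50,"turn":0,"hand":0},{"tx":0,"ty":0,"tz":-90,"turn":0,"hand":0},{"tx":0,"ty":0,"tz":-120,"turn":0,"hand":0},{"tx":0,"ty":0,"tz":-120,"turn":0,"hand":0},{"tx":0,"ty":0,"tz":-120,"turn":0,"hand":0}])

```text
time_s: 17.03
position: [0.4543, -0.0816, 0.2157]
tool_rot: [1.0, -0.002, 0.004, 0.003]
contact_force: [0.3, -0.4, -0.2]
grip_width: 0.0849
```

Run:
```python
from h import *
lookfit("white_mid",[.454,-.080],"ww3",zb=.072)
f=imaging.grab_frame("side"); cv2.imwrite("pics/s3.png",cv2.resize(f["img"][110:260,240:440],None,fx=3,fy=3))
for r in imaging.outline_of("side","white_mid")[:1]: print(fit(f,r["mask"],[.454,-.08],STR,.072))
```

```text
white_mid TCP [ 0.4531 -0.0815  0.2143]
call [276.  205.1] 0.73 [ 0.4543 -0.082   0.094 ] [  0.5  -0.2 120.3]
fit wrist [276. 209.] 0.76 [ 0.4544 -0.0805] 0.044 [  2.   -1.1 119. ]
(array([ 0.4529, -0.0803]), np.float64(0.098))
```

View pics/s3.png

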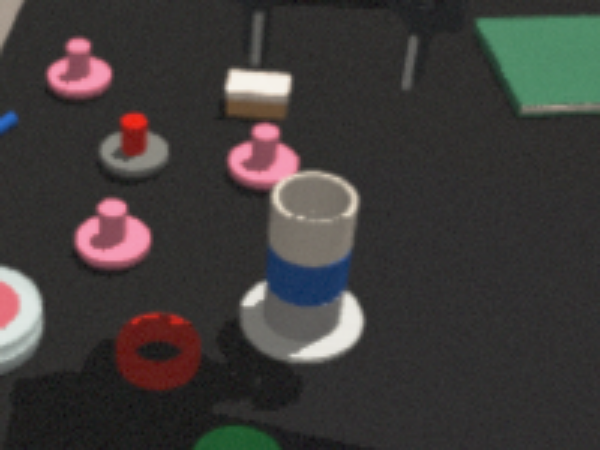

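The side crop shows cup, blue and white in line with no gap, around (312,260). Yellow is next.

>>> apply_moves(moves=[{"tx":192,"ty":-296,"tz":0,"turn":0,"hand":0},{"tx":192,"ty":-296,"tz":0,"turn":0,"hand":0},{"tx":192,"ty":-296,"tz":0,"turn":0,"hand":0},{"tx":192,"ty":-296,"tz":0,"turn":0,"hand":0},{"tx":192,"ty":-296,"tz":0,"turn":0,"hand":0},{"tx":192,"ty":-296,"tz":0,"turn":0,"hand":0},{"tx":192,"ty":-296,"tz":62,"turn":0,"hand":0},{"tx":192,"ty":-296,"tz":62,"turn":0,"hand":0},{"tx":192,"ty":-296,"tz":62,"turn":0,"hand":0},{"tx":192,"ty":-296,"tz":62,"turn":0,"hand":0},{"tx":192,"ty":-296,"tz":62,"turn":0,"hand":0},{"tx":192,"ty":-296,"tz":62,"turn":0,"hand":0},{"tx":192,"ty":-296,"tz":62,"turn":0,"hand":0},{"tx":192,"ty":-296,"tz":62,"turn":0,"hand":0}])

```text
time_s: 18.45
position: [0.6458, 0.2125, 0.1515]
tool_rot: [1.0, -0.003, 0.002, 0.002]
contact_force: [-0.4, -0.6, 0.9]
grip_width: 0.0852
```

Run:
```python
from h import *
lookfit("yellow_mid",[.646,.215],"wy")
```

```text
yellow_mid TCP [0.6459 0.2126 0.1517]
call [278.9 200.3] 0.91 [0.6474 0.2138 0.022 ] [  0.9  -1.6 129.7]
fit wrist [278. 206.] 0.71 [0.6462 0.2131] 0.052 [ -0.2  -0.6 129.7]
```

>>> apply_moves(moves=[{"tx":0,"ty":-1,"tz":40,"turn":0,"hand":0},{"tx":0,"ty":-1,"tz":75,"turn":0,"hand":0},{"tx":0,"ty":-1,"tz":105,"turn":0,"hand":0},{"tx":0,"ty":-1,"tz":125,"turn":0,"hand":0},{"tx":0,"ty":-1,"tz":131,"turn":0,"hand":0},{"tx":0,"ty":-1,"tz":131,"turn":0,"hand":0},{"tx":0,"ty":-1,"tz":131,"turn":0,"hand":0},{"tx":0,"ty":-1,"tz":131,"turn":0,"hand":255},{"tx":0,"ty":-1,"tz":131,"turn":0,"hand":255},{"tx":0,"ty":-1,"tz":131,"turn":0,"hand":255},{"tx":0,"ty":-1,"tz":131,"turn":0,"hand":255},{"tx":0,"ty":-1,"tz":131,"turn":0,"hand":255},{"tx":0,"ty":-1,"tz":131,"turn":0,"hand":255},{"tx":0,"ty":-1,"tz":131,"turn":0,"hand":255},{"tx":0,"ty":-1,"tz":131,"turn":0,"hand":255},{"tx":0,"ty":-1,"tz":131,"turn":0,"hand":255},{"tx":0,"ty":-1,"tz":131,"turn":0,"hand":255}])

```text
time_s: 20.02
position: [0.6478, 0.2141, 0.0231]
tool_rot: [1.0, -0.003, 0.004, 0.001]
contact_force: [-0.1, -0.6, 6.1]
grip_width: 0.0577
```

>>> apply_moves(moves=[{"tx":0,"ty":0,"tz":-30,"turn":0,"hand":255},{"tx":0,"ty":0,"tz":-65,"turn":0,"hand":255},{"tx":0,"ty":0,"tz":-100,"turn":0,"hand":255},{"tx":0,"ty":0,"tz":-140,"turn":0,"hand":255},{"tx":0,"ty":0,"tz":-175,"turn":0,"hand":255},{"tx":-193.5,"ty":294,"tz":-180,"turn":0,"hand":255},{"tx":-193.5,"ty":294,"tz":-180,"turn":0,"hand":255},{"tx":-193.5,"ty":294,"tz":-180,"turn":0,"hand":255},{"tx":-193.5,"ty":294,"tz":-180,"turn":0,"hand":255},{"tx":-193.5,"ty":294,"tz":-180,"turn":0,"hand":255},{"tx":-193.5,"ty":294,"tz":-180,"turn":0,"hand":255},{"tx":-193.5,"ty":294,"tz":-180,"turn":0,"hand":255},{"tx":-193.5,"ty":294,"tz":-180,"turn":0,"hand":255},{"tx":-193.5,"ty":294,"tz":-180,"turn":0,"hand":255},{"tx":-193.5,"ty":294,"tz":-180,"turn":0,"hand":255},{"tx":-193.5,"ty":294,"tz":-165,"turn":0,"hand":255},{"tx":-193.5,"ty":294,"tz":-157,"turn":0,"hand":255},{"tx":-193.5,"ty":294,"tz":-157,"turn":0,"hand":255},{"tx":-193.5,"ty":294,"tz":-157,"turn":0,"hand":255},{"tx":-193.5,"ty":294,"tz":-157,"turn":0,"hand":255}])

```text
time_s: 21.68
position: [0.4521, -0.0774, 0.1798]
tool_rot: [1.0, -0.002, 0.004, 0.001]
contact_force: [-0.3, 0.1, -0.0]
grip_width: 0.0577
```

Run:
```python
from h import *
f=imaging.grab_frame("wrist"); cv2.imwrite("pics/wy2.png",f["img"]); s=manip.sense(); print(s["position"],s["contact_force"],s["grip_width"])
print(cupfit(f,rmax=190)); bluefit(f,s,"yellow_mid",.0231)
```

```text
[ 0.4521698  -0.07755916  0.17986512] [-0.11728856  0.0971862  -0.01587355] 0.0578069639333607
(array([ 0.4535, -0.0814]), np.float64(0.27897660498315147), 146)
yellow_mid held (array([ 0.4529, -0.0791]), np.float64(0.048)) 0.91
```

View pics/wy2.png

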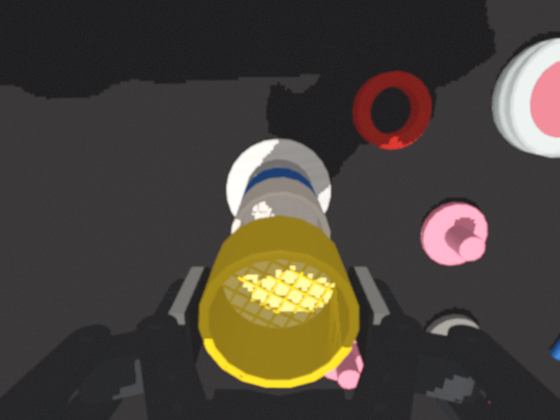

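Yellow is held upright above the white; the offset is about (+1.2, +1.7) mm.

>>> apply_moves(moves=[{"tx":1.2,"ty":1.7,"tz":12,"turn":0,"hand":255},{"tx":1.2,"ty":1.7,"tz":24,"turn":0,"hand":255},{"tx":1.2,"ty":1.7,"tz":33,"turn":0,"hand":255},{"tx":1.2,"ty":1.7,"tz":33,"turn":0,"hand":255},{"tx":1.2,"ty":1.7,"tz":33,"turn":0,"hand":255},{"tx":1.2,"ty":1.7,"tz":33,"turn":0,"hand":255}])

```text
time_s: 22.28
position: [0.4537, -0.0792, 0.1469]
tool_rot: [1.0, -0.002, 0.004, 0.001]
contact_force: [-0.5, 0.1, 0.4]
grip_width: 0.0578
```

Run:
```python
from h import *
f=imaging.grab_frame("wrist"); s=manip.sense(); print(s["position"],s["contact_force"])
print(cupfit(f,rmax=180)); bluefit(f,s,"yellow_mid",.0231)
```

```text
[ 0.45388758 -0.07934255  0.14715304] [ 1.27770163  0.06534994 -0.64076544]
(array([ 0.4535, -0.0816]), np.float64(0.3139022520402849), 125)
yellow_mid held (array([ 0.4542, -0.0805]), np.float64(0.034)) 0.7
```

>>> apply_moves(moves=[{"tx":0,"ty":0.3,"tz":4,"turn":0,"hand":255},{"tx":0,"ty":0.3,"tz":7,"turn":0,"hand":255},{"tx":0,"ty":0.3,"tz":10,"turn":0,"hand":255},{"tx":0,"ty":0.3,"tz":12,"turn":0,"hand":255},{"tx":0,"ty":0.3,"tz":14,"turn":0,"hand":255},{"tx":0,"ty":0.3,"tz":14.5,"turn":0,"hand":255},{"tx":0,"ty":0.3,"tz":14.5,"turn":0,"hand":255}])

```text
time_s: 22.97
position: [0.454, -0.0798, 0.133]
tool_rot: [1.0, -0.002, 0.004, 0.002]
contact_force: [-3.0, 0.8, 5.4]
grip_width: 0.0577
```

>>> apply_moves(moves=[{"tx":0,"ty":0,"tz":0,"turn":0,"hand":0},{"tx":0,"ty":0,"tz":0,"turn":0,"hand":0},{"tx":0,"ty":0,"tz":0,"turn":0,"hand":0},{"tx":0,"ty":0,"tz":0,"turn":0,"hand":0},{"tx":0,"ty":0,"tz":0,"turn":0,"hand":0},{"tx":0,"ty":0,"tz":0,"turn":0,"hand":0},{"tx":0,"ty":0,"tz":-20,"turn":0,"hand":0},{"tx":0,"ty":0,"tz":-50,"turn":0,"hand":0},{"tx":0,"ty":0,"tz":-90,"turn":0,"hand":0},{"tx":0,"ty":0,"tz":-120,"turn":0,"hand":0},{"tx":0,"ty":0,"tz":-120,"turn":0,"hand":0},{"tx":0,"ty":0,"tz":-120,"turn":0,"hand":0}])

```text
time_s: 23.97
position: [0.4542, -0.0799, 0.2546]
tool_rot: [1.0, -0.002, 0.006, 0.003]
contact_force: [-0.1, 0.0, -0.5]
grip_width: 0.0857
```

Run:
```python
from h import *
lookfit("yellow_mid",[.454,-.080],"wy3",zb=.110)
f=imaging.grab_frame("side"); cv2.imwrite("pics/s4.png",cv2.resize(f["img"][80:260,240:440],None,fx=3,fy=3))
for r in imaging.outline_of("side","yellow_mid")[:1]: print(fit(f,r["mask"],[.454,-.08],STR,.110))
```

```text
yellow_mid TCP [ 0.453  -0.0799  0.2532]
call [278.9 208.6] 0.82 [ 0.4567 -0.0833  0.132 ] [  2.6   2.8 121.3]
fit wrist [276. 212.] 0.69 [ 0.4545 -0.0807] 0.03 [  1.8   0.8 120. ]
(array([ 0.4532, -0.0793]), np.float64(0.089))
```

View pics/s4.png

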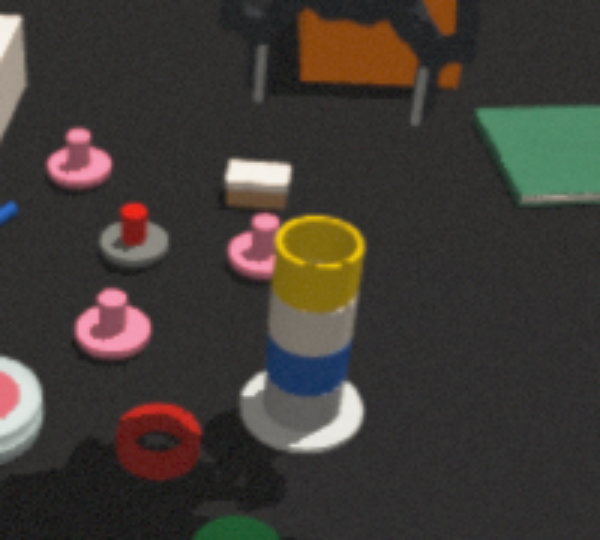

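The side crop shows the four-part column upright and flush. The red-knob lid is at crop (133,240). I'll fetch it.

>>> apply_moves(moves=[{"tx":168,"ty":160,"tz":0,"turn":0,"hand":0},{"tx":168,"ty":160,"tz":0,"turn":0,"hand":0},{"tx":168,"ty":160,"tz":0,"turn":0,"hand":0},{"tx":168,"ty":160,"tz":0,"turn":0,"hand":0},{"tx":168,"ty":160,"tz":90,"turn":0,"hand":0},{"tx":168,"ty":160,"tz":90,"turn":0,"hand":0},{"tx":168,"ty":160,"tz":90,"turn":0,"hand":0},{"tx":168,"ty":160,"tz":90,"turn":0,"hand":0},{"tx":168,"ty":160,"tz":90,"turn":0,"hand":0},{"tx":168,"ty":160,"tz":90,"turn":0,"hand":0},{"tx":168,"ty":160,"tz":90,"turn":0,"hand":0},{"tx":168,"ty":160,"tz":90,"turn":0,"hand":0}])

```text
time_s: 25.22
position: [0.6207, -0.2392, 0.1654]
tool_rot: [1.0, -0.001, 0.004, 0.002]
contact_force: [0.6, 0.3, 0.9]
grip_width: 0.0854
```

```bash
cat >> h.py <<'E'
def knob(f,z=.044):
    hsv=cv2.cvtColor(f["img"],cv2.COLOR_BGR2HSV)
    m=(((hsv[...,0]<6)|(hsv[...,0]>174))&(hsv[...,1]>190)&(hsv[...,2]>60)).astype(np.uint8)
    n,l,st,c=cv2.connectedComponentsWithStats(m)
    return [(st[k].tolist(),c[k].round(1).tolist(),l==k) for k in range(1,n) if st[k,4]>80]
KN=((.044,.011),(.014,.011))
E
python3 - <<'E'
from h import *
print(manip.sense()["tool_rot"].round(4))
f=look("lid_mid",.022,"wl")
for st,c,m in knob(f): print(st,c,fit(f,m,atz(f,c,.03)[:2],KN))
E
```

```text
[ 1.     -0.0011  0.0043  0.0016]
lid_mid TCP [ 0.6206 -0.2395  0.1653]
call [381.9 302.6] 0.89 [ 0.7123 -0.3346  0.022 ] [ 90.7  94.4 144.4]
call [260.8  32.5] 0.88 [ 0.6106 -0.1212  0.022 ] [ -11.5 -118.8  142.8]
call [285.4 191.5] 0.84 [ 0.628  -0.2348  0.022 ] [  6.2  -5.2 143.4]
[272, 178, 25, 16, 176] [284.3, 183.8] (array([ 0.6276, -0.2254]), np.float64(0.821))
```

View pics/wl.png

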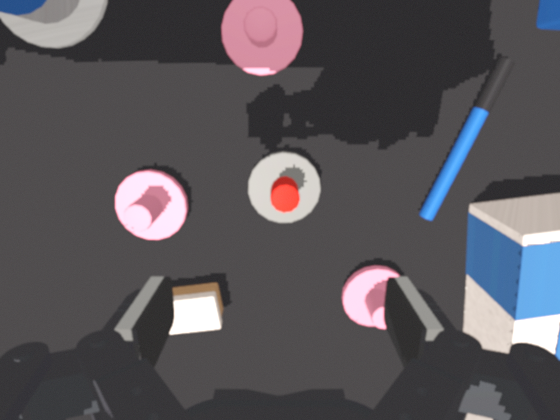

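The real lid has its disc at (285,187) and its knob top at (285,196). The pink ones are at (151,205), (262,32) and (375,297).

Run:
```python
from h import *
f=imaging.grab_frame("wrist")
s=manip.sense(); print(s["position"])
for p,z in(((285,196),.044),((285,187),.014),((151,203),.014)): P=atz(f,p,z); print(P.round(4),totool(P,s).round(1))
```

```text
[ 0.62033557 -0.24003941  0.16477007]
[ 0.6269 -0.233   0.044 ] [  5.6  -7.5 120.8]
[ 0.6276 -0.2338  0.014 ] [  6.   -6.8 150.8]
[ 0.5192 -0.2465  0.014 ] [-102.3    6.3  150. ]
```

>>> apply_moves(moves=[{"tx":5.8,"ty":-7,"tz":35,"turn":0,"hand":0},{"tx":5.8,"ty":-7,"tz":70,"turn":0,"hand":0},{"tx":5.8,"ty":-7,"tz":105,"turn":0,"hand":0},{"tx":5.8,"ty":-7,"tz":128,"turn":0,"hand":0},{"tx":5.8,"ty":-7,"tz":135,"turn":0,"hand":0},{"tx":5.8,"ty":-7,"tz":135,"turn":0,"hand":0},{"tx":5.8,"ty":-7,"tz":135,"turn":0,"hand":0},{"tx":5.8,"ty":-7,"tz":135,"turn":0,"hand":255},{"tx":5.8,"ty":-7,"tz":135,"turn":0,"hand":255},{"tx":5.8,"ty":-7,"tz":135,"turn":0,"hand":255},{"tx":5.8,"ty":-7,"tz":135,"turn":0,"hand":255},{"tx":5.8,"ty":-7,"tz":135,"turn":0,"hand":255},{"tx":5.8,"ty":-7,"tz":135,"turn":0,"hand":255},{"tx":5.8,"ty":-7,"tz":135,"turn":0,"hand":255},{"tx":5.8,"ty":-7,"tz":135,"turn":0,"hand":255},{"tx":5.8,"ty":-7,"tz":135,"turn":0,"hand":255},{"tx":5.8,"ty":-7,"tz":135,"turn":0,"hand":255},{"tx":5.8,"ty":-7,"tz":135,"turn":0,"hand":255},{"tx":5.8,"ty":-7,"tz":135,"turn":0,"hand":255},{"tx":5.8,"ty":-7,"tz":135,"turn":0,"hand":255}])

```text
time_s: 27.03
position: [0.6275, -0.2338, 0.0305]
tool_rot: [1.0, -0.002, 0.004, 0.002]
contact_force: [-1.8, 0.3, 6.5]
grip_width: 0.0209
```

>>> apply_moves(moves=[{"tx":0,"ty":0,"tz":-25,"turn":0,"hand":255},{"tx":0,"ty":0,"tz":-60,"turn":0,"hand":255},{"tx":0,"ty":0,"tz":-95,"turn":0,"hand":255},{"tx":0,"ty":0,"tz":-130,"turn":0,"hand":255},{"tx":0,"ty":0,"tz":-165,"turn":0,"hand":255},{"tx":0,"ty":0,"tz":-195,"turn":0,"hand":255},{"tx":-50,"ty":-44,"tz":-200,"turn":0,"hand":255},{"tx":-75,"ty":-66,"tz":-200,"turn":0,"hand":255},{"tx":-100,"ty":-88,"tz":-200,"turn":0,"hand":255},{"tx":-125,"ty":-110,"tz":-200,"turn":0,"hand":255},{"tx":-150,"ty":-132,"tz":-200,"turn":0,"hand":255},{"tx":-173,"ty":-153,"tz":-200,"turn":0,"hand":255},{"tx":-173,"ty":-153,"tz":-200,"turn":0,"hand":255},{"tx":-173,"ty":-153,"tz":-195,"turn":0,"hand":255},{"tx":-173,"ty":-153,"tz":-190,"turn":0,"hand":255},{"tx":-173,"ty":-153,"tz":-190,"turn":0,"hand":255},{"tx":-173,"ty":-153,"tz":-190,"turn":0,"hand":255}])

```text
time_s: 28.45
position: [0.4538, -0.0799, 0.2179]
tool_rot: [1.0, -0.002, 0.004, 0.001]
contact_force: [-0.3, -0.0, -1.3]
grip_width: 0.021
```

```bash
cat >> h.py <<'E'
LID=((.044,.011),(.014,.029),(.006,.029))
def lidcheck(tag=None):
    f=imaging.grab_frame("wrist"); s=manip.sense(); print(s["position"],s["contact_force"],s["grip_width"],s["tool_rot"].round(4))
    if tag: cv2.imwrite(f"pics/{tag}.png",f["img"])
    for r in imaging.outline_of("wrist","lid_mid")[:3]: print(np.round(r["pixel"]),r["confidence"],fit(f,r["mask"],s["position"][:2],LID,s["position"][2]-.0305))
    print(proj(f,[[*s["position"][:2],s["position"][2]-.0305+.014]]))
    for r in imaging.outline_of("wrist","yellow_mid")[:2]: print("yel",np.round(r["pixel"]),r["confidence"])
    g=imaging.grab_frame("side")
    for q in("lid_mid","yellow_mid"):
        for r in imaging.outline_of("side",q)[:4]: print("side",q,np.round(r["pixel"]),r["confidence"],fit(g,r["mask"],s["position"][:2],LID if q[0]=="l" else STR,s["position"][2]-.0305 if q[0]=="l" else .110))
    return f,g
E
python3 - <<'E'
from h import *
f,g=lidcheck("wl2")
E
```

```text
[ 0.45397341 -0.07972775  0.21811058] [-0.1744673   0.27219785  0.07807407] 0.02108691569170308 [ 1.     -0.0021  0.004   0.0012]
[435. 218.] 0.75 (array([ 0.454 , -0.0797]), np.float64(1.0))
[278. 257.] 0.67 (array([ 0.4547, -0.0805]), np.float64(0.26))
[505. 373.] 0.47 (array([ 0.454 , -0.0797]), np.float64(1.0))
[[276.60884002 272.54083054]]
yel [277. 198.] 0.64
side lid_mid [279. 190.] 0.98 (array([ 0.454 , -0.0797]), np.float64(1.0))
side lid_mid [350. 145.] 0.68 (array([ 0.4553, -0.0791]), np.float64(0.279))
side lid_mid [329. 159.] 0.67 (array([ 0.454 , -0.0797]), np.float64(1.0))
side lid_mid [266. 136.] 0.64 (array([ 0.454 , -0.0797]), np.float64(1.0))
side yellow_mid [346. 167.] 0.62 (array([ 0.4533, -0.08  ]), np.float64(0.067))
side yellow_mid [342. 191.] 0.62 (array([ 0.4508, -0.0373]), np.float64(0.585))
```

View pics/wl2.png

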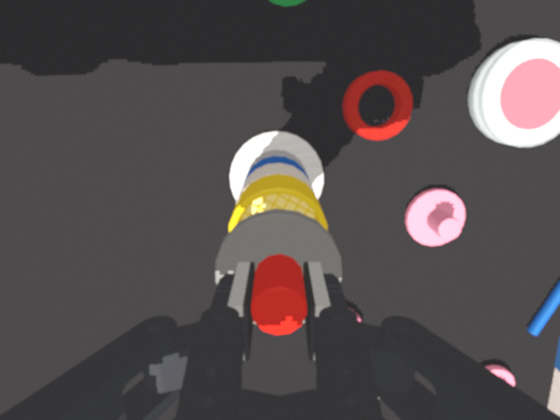

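The lid is level in the jaws with the knob at (279,295), concentric with the tower to the eye. I'll fit its disc arc for the offset.

```bash
cat >> h.py <<'E'
def discfit(f,zu):
    s=manip.sense(); g=f["img"].astype(int); hsv=cv2.cvtColor(f["img"],cv2.COLOR_BGR2HSV)
    m=((hsv[...,1]<50)&(hsv[...,2]>60)&(hsv[...,2]<140)).astype(np.uint8); m=cv2.morphologyEx(m,cv2.MORPH_OPEN,np.ones((5,5)))
    n,l=cv2.connectedComponents(m); k=np.bincount(l[225:255,230:330].ravel())[1:].argmax()+1
    c=[(x,np.where(l[:,x]==k)[0].min()) for x in range(225,333,3) if (l[:,x]==k).any()]
    def cost(v):
        P=np.array([[v[0]+.029*np.cos(a),v[1]+.029*np.sin(a),zu+z] for z in(.006,.014) for a in np.linspace(0,2*np.pi,180)])
        h=cv2.convexHull(proj(f,P).astype(np.float32)); return np.mean([min(abs(cv2.pointPolygonTest(h,(float(a),float(b)),True)),8) for a,b in c])
    x0=s["position"][:2]; o=minimize(cost,x0,method="Nelder-Mead",options=dict(initial_simplex=[x0,x0+[.005,0],x0+[0,.005]]))
    print("disc",o.x.round(4),o.fun,len(c))
    for st,cc,mm in knob(f): print("knob",st,cc,fit(f,mm,x0,KN,zu))
E
python3 - <<'E'
from h import *
f=imaging.grab_frame("wrist"); discfit(f,manip.sense()["position"][2]-.0305); print(cupfit(f,rmax=180),manip.sense()["position"])
E
```

```text
disc [ 0.4536 -0.0794] 8.0 36
knob [389, 78, 20, 21, 107] [399.4, 87.1] (array([ 0.4536, -0.0794]), np.float64(1.0))
knob [353, 116, 55, 23, 236] [376.5, 128.7] (array([ 0.4536, -0.0794]), np.float64(1.0))
knob [251, 256, 56, 78, 3435] [278.5, 295.4] (array([ 0.4546, -0.0797]), np.float64(0.168))
(array([ 0.4536, -0.0808]), np.float64(2.2589831638703184), 182) [ 0.45364845 -0.07942465  0.21849972]
```

>>> apply_moves(moves=[{"tx":0,"ty":0.8,"tz":10,"turn":0,"hand":255},{"tx":0,"ty":0.8,"tz":20,"turn":0,"hand":255},{"tx":0,"ty":0.8,"tz":27,"turn":0,"hand":255},{"tx":0,"ty":0.8,"tz":27,"turn":0,"hand":255},{"tx":0,"ty":0.8,"tz":27,"turn":0,"hand":255},{"tx":0,"ty":0.8,"tz":27,"turn":0,"hand":255}])

```text
time_s: 29.3
position: [0.4539, -0.08, 0.1914]
tool_rot: [1.0, -0.001, 0.004, 0.002]
contact_force: [-0.0, -0.1, -0.6]
grip_width: 0.0212
```

Run:
```python
from h import *
f,g=lidcheck(); 
for st,cc,mm in knob(f)[-1:]: s=manip.sense(); print("knob",fit(f,mm,s["position"][:2],KN,s["position"][2]-.0305))
a=cv2.resize(g["img"][80:230,270:430],None,fx=2.5,fy=2.5); b=f["img"][110:350,120:440]
w=np.zeros((375,720,3),np.uint8); w[:375,:400]=a; w[:240,400:720]=b; cv2.imwrite("pics/l3.png",w)
```

```text
[ 0.45410092 -0.08011844  0.19163539] [-0.67034434 -0.20155848 -0.92800202] 0.020812085500704076 [ 1.     -0.0016  0.0044  0.0018]
[446. 227.] 0.98 (array([ 0.4541, -0.0801]), np.float64(1.0))
[276. 255.] 0.64 (array([ 0.4548, -0.0807]), np.float64(0.28))
[519. 387.] 0.43 (array([ 0.4541, -0.0801]), np.float64(1.0))
[[276.72104689 273.05914936]]
yel [277. 203.] 0.97
side lid_mid [348. 153.] 0.84 (array([ 0.456 , -0.0796]), np.float64(0.301))
side lid_mid [267. 134.] 0.74 (array([ 0.4541, -0.0801]), np.float64(1.0))
side lid_mid [277. 189.] 0.58 (array([ 0.4541, -0.0801]), np.float64(1.0))
side lid_mid [328. 161.] 0.54 (array([ 0.4845, -0.0356]), np.float64(0.613))
side yellow_mid [346. 174.] 0.56 (array([ 0.4545, -0.0753]), np.float64(0.323))
knob (array([ 0.4542, -0.082 ]), np.float64(0.172))
```

View pics/l3.png

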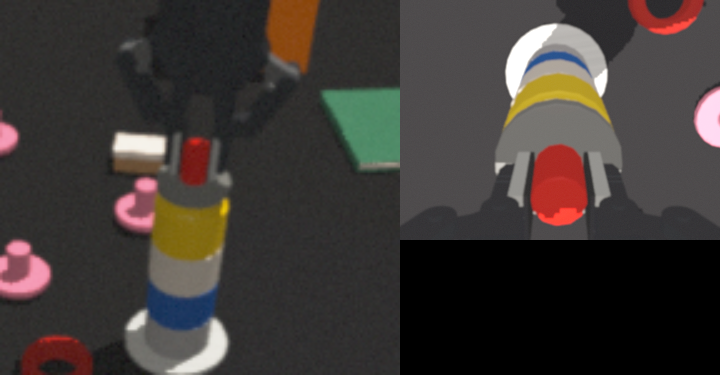

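The lid is centred just above the yellow in both views, so I'll lower it 13–14 mm.

>>> apply_moves(moves=[{"tx":0,"ty":0,"tz":4,"turn":0,"hand":255},{"tx":0,"ty":0,"tz":7,"turn":0,"hand":255},{"tx":0,"ty":0,"tz":10,"turn":0,"hand":255},{"tx":0,"ty":0,"tz":12,"turn":0,"hand":255},{"tx":0,"ty":0,"tz":13.5,"turn":0,"hand":255},{"tx":0,"ty":0,"tz":13.5,"turn":0,"hand":255},{"tx":0,"ty":0,"tz":13.5,"turn":0,"hand":255}])

```text
time_s: 30.18
position: [0.4541, -0.0804, 0.1784]
tool_rot: [1.0, -0.002, 0.004, 0.002]
contact_force: [-2.2, -0.1, 3.7]
grip_width: 0.0208
```

>>> apply_moves(moves=[{"tx":0,"ty":0,"tz":0,"turn":0,"hand":100},{"tx":0,"ty":0,"tz":0,"turn":0,"hand":100},{"tx":0,"ty":0,"tz":0,"turn":0,"hand":60},{"tx":0,"ty":0,"tz":0,"turn":0,"hand":0},{"tx":0,"ty":0,"tz":0,"turn":0,"hand":0},{"tx":0,"ty":0,"tz":0,"turn":0,"hand":0},{"tx":0,"ty":0,"tz":0,"turn":0,"hand":0},{"tx":0,"ty":0,"tz":0,"turn":0,"hand":0},{"tx":0,"ty":0,"tz":-20,"turn":0,"hand":0},{"tx":0,"ty":0,"tz":-50,"turn":0,"hand":0},{"tx":0,"ty":0,"tz":-90,"turn":0,"hand":0},{"tx":0,"ty":0,"tz":-110,"turn":0,"hand":0},{"tx":0,"ty":150,"tz":-110,"turn":0,"hand":0},{"tx":0,"ty":150,"tz":-110,"turn":0,"hand":0},{"tx":0,"ty":150,"tz":-110,"turn":0,"hand":0},{"tx":0,"ty":150,"tz":-110,"turn":0,"hand":0},{"tx":0,"ty":150,"tz":-110,"turn":0,"hand":0},{"tx":0,"ty":150,"tz":-110,"turn":0,"hand":0},{"tx":0,"ty":150,"tz":-110,"turn":0,"hand":0}])

```text
time_s: 31.77
position: [0.4527, -0.2288, 0.289]
tool_rot: [1.0, -0.001, 0.004, 0.002]
contact_force: [0.2, 0.7, 0.4]
grip_width: 0.0853
```

Run:
```python
from h import *
g=imaging.grab_frame("side"); t=imaging.grab_frame("top")
for st,cc,mm in knob(g): print("knob",cc,fit(g,mm,[.454,-.08],KN,.148))
for n,z in dict(green_mid=.022,dishes_mid=.0155,tape_mid=.0095,jar_mid=.0275,slidebox_mid=.0145).items():
    for r in imaging.landmark_of("side",n)[:2]: print(n,round(r["confidence"],2),atz(g,r["pixel"],z).round(3))
cv2.imwrite("pics/end.png",np.hstack([cv2.resize(g["img"][80:280,200:440],None,fx=1.6,fy=1.6),cv2.resize(t["img"][120:320,240:480],None,fx=1.6,fy=1.6)]))
```

```text
knob [347.1, 149.9] (array([ 0.4575, -0.0833]), np.float64(0.382))
knob [288.5, 228.7] (array([ 0.454, -0.08 ]), np.float64(1.0))
green_mid 0.96 [0.465 0.098 0.022]
dishes_mid 0.87 [ 0.678 -0.002  0.015]
tape_mid 0.68 [ 0.545 -0.013  0.009]
jar_mid 0.88 [0.546 0.347 0.027]
slidebox_mid 0.81 [ 0.531 -0.34   0.014]
```

View pics/end.png

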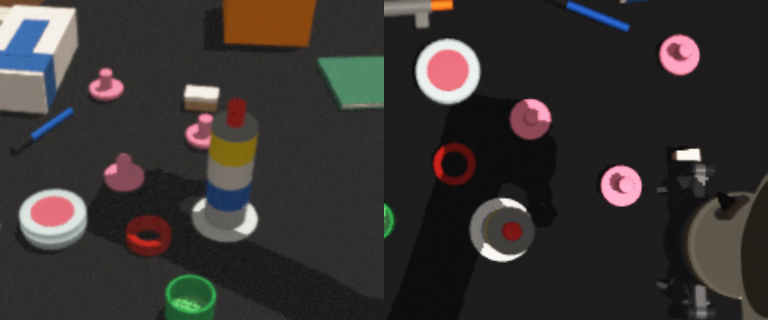

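The tower is upright and flush, in the order cup, blue, white, yellow, lid. The bystanders haven't moved and the gripper is clear, so I'm handing in.

```bash
python3 -c "
from bench import manip
print(manip.hand_in())"
```

```text
the job is handed in; nothing more can be done
None
```

The strainer tower is built on the steel cup in the order asked (blue, white, yellow, then the red-knob lid). I handed it in after about 32 s of robot time with the gripper open and clear.

- **Seating:** Each part was lowered slowly and came to rest within about 0.2 mm of its calculated seated height. Contact forces were only 4–9 N. After each strainer was released, the wrist camera put its axis within about 1 mm of the cup's.
- **Final look:** The side and top pictures show the column upright and flush with the lid on top. The green strainer, dishes, tape, jar and slide box read within about 10 mm of their first positions, which is the scatter of those measurements. The pink look-alikes were not touched.
- **Checks that failed or disagreed:**
    - The last knob-position fit from the side view was poor, because the knob was in shadow and only partly picked out. I relied on the seating height, the contact force and the pictures for the lid.
    - The side camera's fits differed from the wrist camera's by 1–2 mm, within calibration error.
    - While carrying the lid, one attempt to fit its disc outline found nothing usable.

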